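Dispense one tin from the can rack into a tray

TASK

Push the open steel tray up against the front plate of the can dispenser, square to it and centred under its lip, then press the red paddle all the way down so that the gate bar lifts and the front tin rolls out into the tray, and let the paddle come back up so that the next tin stands ready behind the gate. Use only the outside of the fingers: push the tray gently along the counter without gripping, lifting or tipping it, and do not touch the tins. Only one tin may leave the dispenser, and everything else on the counter stays where it is.

Things in the scene. Friction and masses are not known exactly. Their poses are not given: they have to be found in the camera images.
- dispenser: steel can dispenser fixed to the counter; a lane 81 mm wide slopes 10 deg down to a steep 40 mm chute ending in the lip. Origin: on the counter, middle of the upright front plate (87 mm wide, 5-71 mm high). +x back along the lane (tins roll to -x; near world +y), +y to the paddle's side (toward the robot). Lip overhangs it by 28 mm, underside 51 mm high. Legs within 50 mm of the middle line
- lever (a joint): rocking lever, rad: 0 at rest (gate bar down, paddle up; light spring), 0.54 at its stop (paddle fully down). Pivot across the lane at x = -29, z = 144 mm in the dispenser's frame. From about 0.46 rad the gate bar in front (at x = -36 mm) lets the front tin go, while a second bar drops behind that tin and holds the others. Takes 3 to 8 N at the paddle; firm stop; springs back when let go.
- paddle (a point): middle of the red paddle's upper face, 60 mm (along the lane) x 42 mm, beside the lane, 76 mm from its middle line, 33 mm behind the front plate; at rest 171 mm high, sloping up to the rear by 0.35 rad. To the stop it goes 36 mm down and 5 mm back: a straight push down stays on it. The lever arm beside it is 50 mm, the tins' ends 36 mm from the middle line; tin tops 151 mm high there
- tray: open rectangular steel food box used as a tray, loose, 123 mm (its x) x 139 mm (its y) x 48 mm high, walls 4 to 10 mm thick, floor 4 mm, about 0.24 kg. Origin: centre of its underside on the counter, z up; its x axis is within 0.3 rad of the dispenser's x axis at the start.
- tray_place (a point): point on the counter, 62.5 mm in front of the dispenser's front plate on the lane's middle line, axes as the dispenser's: where the tray's origin is when the tray stands square, centred and against the front plate (its near wall then lies under the lip).
- tin_front_mid (a point): middle of the front tin, a printed food tin 57 mm in diameter and 72 mm long, 0.18 kg, lying across the lane against the gate bar; z axis along the tin. In the dispenser's frame at x = -4, y = 0, z = 112 mm at the start.
- tin_middle_mid (a point): middle of the second, equal tin, touching the first from behind; at x = 53, z = 122 mm in the dispenser's frame at the start. After the front tin has left and the paddle is up it rolls to where the front tin was.
- tin_rear_mid (a point): middle of the third, equal tin, behind the second; at x = 110, z = 132 mm in the dispenser's frame at the start. The back wall of the lane is behind it at x = 150 to 158 mm, up to 160 mm high.
- bamboo_lid: loose bamboo box lid lying on the counter, 126 x 142 x 14 mm, origin at the centre of its underside; bystander
- jar: loose closed glass jar with dark lid and yellow contents, 70 mm across, 86 mm high, origin at the centre of its underside; bystander
- green_spice: loose glass spice jar with green cap, 42 mm across, 147 mm high, origin at the centre of its underside; bystander
- lemon: loose yellow lemon, 71 x 53 x 51 mm, origin at its underside; bystander
- tin_front: the front tin itself; origin at the centre of its one end face (36 mm from its middle, toward the paddle), z along the tin
- tin_middle: the second tin itself, origin likewise
- tin_rear: the third tin itself, origin likewise
There are look-alikes about, which are no part of the job. Leave any green or orange look-alike of the tin_front alone.

How it is judged:
On the way, in this order (a step that is already met when the one before it is completed fails the run):
1. the tray stands against the front plate under the lip, the tins still behind the gate (x of tray in the frame of tray_place between -0.02 and 0.006 m and y of tray in the frame of tray_place between -0.022 and 0.022 m and angle between the x axis of tray and the x axis of dispenser, either way round below 0.15 rad and x of tin_front_mid in the frame of dispenser between -0.015 and 0.007 m), for 0.2 s.
2. the fingers press the paddle down (value of joint lever above 0.3 rad and contact force between the fingers and lever above 0.3 N).
3. the front tin lies in the tray (x of tin_front_mid in the frame of tray between -0.05 and 0.05 m and y of tin_front_mid in the frame of tray between -0.055 and 0.055 m and z of tin_front_mid in the frame of tray between 0 and 0.048 m), for 0.2 s.
At the end, for the whole second after the job is handed in: The front tin lies at rest in the tray, which stands flat under the lip, at most 35 mm in front of its place and 30 mm aside; the lever is back at rest (below 0.06 rad); the second tin lies where the first was (within 11 mm along the lane), the third behind it (all of step 3 and x of tin_middle_mid in the frame of dispenser between -0.015 and 0.007 m and z of tin_middle_mid in the frame of dispenser between 0.102 and 0.12 m and x of tin_rear_mid in the frame of dispenser between 0.042 and 0.068 m and z of tin_rear_mid in the frame of dispenser between 0.112 and 0.13 m and value of joint lever below 0.06 rad and x of tray in the frame of tray_place between -0.035 and 0.008 m and y of tray in the frame of tray_place between -0.03 and 0.03 m and angle between tray's own z axis and vertical below 0.05 rad and height (world z) of tray below 0.006 m and linear speed of each of tin_front, tin_middle below 0.03 m/s and linear speed of tray below 0.02 m/s); the robot touches nothing.
It fails at once if the tray is lifted or tipped (height (world z) of tray above 0.012 m or angle between tray's own z axis and vertical above 0.15 rad).
It fails at once if the tray is gripped or rammed (more than 50 N) (contact force between any of the fingers, the arm and tray above 50 N).
It fails at once if the robot touches a tin (contact force between any of the fingers, the arm and tin_front above 0.5 N or contact force between any of the fingers, the arm and tin_middle above 0.5 N or contact force between any of the fingers, the arm and tin_rear above 0.5 N).
It fails at once if a second tin leaves the dispenser (x of tin_middle_mid in the frame of dispenser below -0.03 m or x of tin_rear_mid in the frame of dispenser below 0.025 m).
It fails at once if a bystander is moved more than 20 mm or tipped over (distance of any of bamboo_lid, jar, green_spice, lemon from where it was at the start of the episode above 0.02 m or angle between any of jar, green_spice's own z axis and vertical above 0.4 rad).
It also fails if it takes over 64 s, if anything falls off the work surface, if the arm or the gripper's body presses on something with over 40 N, if the wrist force passes 120 N, or if a joint passes its speed limit or range.

ROBOT

A 7-joint arm with a two-finger parallel gripper is mounted at the origin on a cart in front of the work surface, level with it; the furniture and walls round the work are solid. World frame = base frame: x ahead of the robot, y to its left, z up, the work surface at z = 0. Lengths are in m, angles in rad, forces in N, time in s.
With the tool pointing down it reaches from about 0.35 to 0.9 m from the base axis. Payload 19.9 kg.
Tool frame: the origin (TCP) lies at the very end of the fingers, on their centre line; the grasp point (between the pads) lies 19 mm behind it; x points along the fingers, y is the direction in which the jaws open and shut, and the axes are right-handed (so a half turn about x gives the same grasp; the last joint's range is limited). The gripper opens to 94 mm and grips with 3 to 60 N. Pads are 16 mm wide; open, the fingers measure 119 mm over their backs; the gripper's body (75 mm by 177 mm) begins 78 mm behind the grasp point.
Start: joints at [1.226, 0.417, -0.01, 1.614, 0.005, 1.111, -0.053], TCP at [0.187, -0.596, 0.205] pointing down, gripper open.
Joint ranges: [-2.81, 2.81], [-0.39, 2.02], [-1.27, 1.25], [0.06, 2.57], [-1.19, 4.33], [0.19, 2], [-2.82, 2.82]. Speed limits (rad/s): [1.89, 1.89, 2.39, 2.39, 3.01, 3.01, 3.01].

INTERFACE

Orientations are given as a unit quaternion [w, x, y, z].
In Python, from cell import r, optics gives the robot as it stands.
- The arm moves only by the tool servo_tool, never from a script. Its argument "motion" is a list of rows, each a list of 3 entries, a list of its own where there are three numbers: the closure, from 0 (fully open) to 1 (shut), then the shift along the tool's x, y, z in cm, then the turn about the tool's x in degrees. In form: [[hand, [tx, ty, tz], turn], ...]. A call has 1 to 20 rows; each row is the pose to reach, as a shift and turn from the pose commanded when the call began, along the tool's axes at that moment; what a row does not reach only later rows make up. A row lasts 1/10 s, in which the tool goes at most 50 mm and 8.59 degrees, less where a joint would pass 70% of its speed; a pose out of reach is approached as far as the arm can. A call with a gripper value outside its range is refused whole. The fingers move at their own pace and stop on an object; "newtons" is the grip in N (left out, the last holds). Time passes only in rows, so rows that repeat a pose let the fingers close. It gives the time, the measured TCP pose, the force and the opening at its end, in the units of the state.
- r.sense(): the state, without advancing time (a new reading comes with each control period).
- optics.capture(name): name is "side" or "top" or "wrist"; returns a dict with "image" (384x512x3 uint8, blue, green, red), "range_z" (384x512 float32, m along the optical axis (not along the pixel's ray), 0 where there is no reading), "vfov" (degrees; the focal length in pixels is half the picture's height over the tangent of half this angle, whatever the lens; pixels are square), "cx", "cy" (the principal point, pixels), "R" (3x3) and "t" (3): a world point X has camera coordinates R X + t; the wrist camera has in their place "tool_from_camera" (4x4, takes a point from camera to tool coordinates, whose origin is the TCP and whose axes are the tool frame's). Camera axes: x right, y down, z forward; pixel columns grow to the right and rows downward; lengths in m; the calibration is good to about 2 mm. The wrist camera is an equidistant fisheye: a pixel r from the principal point sees the ray r / f radians off the axis. A picture is of the moment at which its call begins: read the wrist's pose just before it.
- r.sign_off(): hands the job in, once; it reports no verdict.
The state is a dict: "clock": time; "joint_positions": joint angles; "qvel": joint speeds; "joint_efforts": joint torques, N m; "ee_pos": TCP position; "eef_rot": TCP orientation; "wrist_force": force on the tool from outside, world axes, zero at the start; "moment": the same for the moment, N m; "opening": finger opening in m.
Only numpy, scipy, OpenCV 4.12 (cv2) and the standard library are available. Lean on these libraries where they do the work, as an engineer would, in place of code of your own. Each camera call takes 0.05 s, during which the arm holds its last target. There are 200 camera calls.

## Working session

There is one attempt and no reset: what is moved stays moved. The work goes in short steps, Python scripts to look and compute and a tool call to move; the robot and the scene stay as the last step left them, time stands still between calls to the robot, and variables do not carry over. Pictures are saved under pics/ and viewed, about 8 in all and at most 12, crops included, and the job is handed in when it is done.

Besides the shell and the picture viewer there is one more tool, called after "Request:" as name([rows], argument=value, ...), one row to a line, values as JSON. servo_tool: Moves the arm, as the interface text tells. Its arguments: {"type":"object","properties":{"motion":{"type":"array"},"newtons":{"type":"number"}},"required":["motion"]}

```bash
ls; mkdir -p pics
cat > h.py <<'E'
import numpy as np,cv2
from cell import r,optics
def cap(n):
    s=r.sense(); c=optics.capture(n); c['s']=s; np.save(f'{n}.npy',c,allow_pickle=True); return c
def load(n): return np.load(f'{n}.npy',allow_pickle=True).item()
def foc(c): return c['image'].shape[0]/2/np.tan(np.radians(c['vfov'])/2)
def cloud(c):
    z=c['range_z'].astype(float); f=foc(c); v,u=np.mgrid[:z.shape[0],:z.shape[1]]
    P=np.stack([(u-c['cx'])/f*z,(v-c['cy'])/f*z,z],-1)
    W=(P-c['t'])@np.array(c['R']); W[z==0]=np.nan; return W
def proj(c,X):
    p=np.array(c['R'])@np.array(X)+c['t']; f=foc(c); return p[0]/p[2]*f+c['cx'],p[1]/p[2]*f+c['cy']
E
python3 - <<'E'
from h import *
for n in('side','top'):
    c=cap(n); cv2.imwrite(f'pics/{n}0.png',c['image']); print(n,c['vfov'],c['cx'],c['cy'],-np.array(c['R']).T@c['t'])
s=r.sense(); print(s)
E
```

```text
pics
side 44.507025070885156 246.7623969995276 192.78759405121443 [-0.17771518  1.28859749  0.90766447]
top 54.94936909127882 259.6126956745723 193.86859974478418 [ 0.43046432 -0.05985553  1.28967611]
{'clock': 0.1, 'joint_positions': array([ 1.22550127,  0.41790186, -0.01034287,  1.61407929,  0.00469222,
        1.11069991, -0.05297644]), 'qvel': array([ 9.94247841e-06, -1.67594183e-03, -8.16353074e-04, -1.46591178e-03,
       -5.85085839e-04, -7.09768931e-04,  1.45193944e-03]), 'joint_efforts': array([ 2.24576419e-03, -8.52575827e+01,  6.40368909e-01, -4.26691818e+01,
       -4.90027084e-02,  1.64324784e-02,  6.91763216e-05]), 'ee_pos': array([ 0.18688324, -0.59606649,  0.20490999]), 'eef_rot': array([-0.10664965, -0.6988833 , -0.10738576,  0.69903955]), 'wrist_force': array([-0.54230739,  0.28353261, -0.3477189 ]), 'moment': array([-0.03717431, -0.00637448, -0.02198134]), 'opening': 0.09405724060787872}
```

View pics/side0.png

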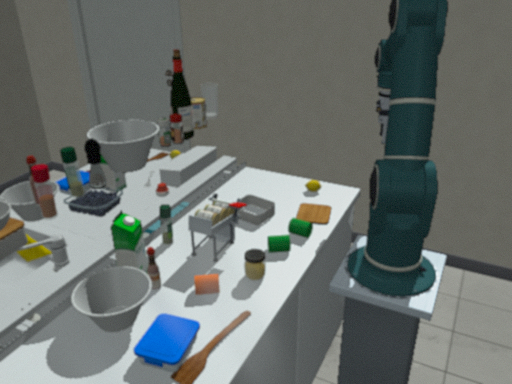

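View pics/top0.png

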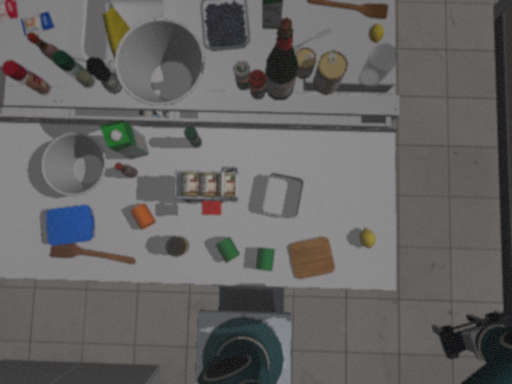

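The top view shows the dispenser at (208,184), with its front tin at (229,184) and the red paddle at (211,208). The grey open tray is at (283,195).

Possible mix-ups:
- **Tin:** pale tin in the lane (229,184), green cans (228,249) and (265,259), orange can (143,216). I choose the one in the lane.
- **Tray:** grey box (283,195), blue box (70,225), bamboo lid (311,257). I choose the grey one.
- **Paddle:** red plate (211,208), red caps elsewhere.

Run:
```python
from h import *
c=load('top'); W=cloud(c); im=c['image']
cv2.imwrite('pics/crop0.png',cv2.resize(im[150:290,120:390],None,fx=2.9,fy=2.9,interpolation=cv2.INTER_CUBIC))
hsv=cv2.cvtColor(im,cv2.COLOR_BGR2HSV)
red=((hsv[...,0]<8)|(hsv[...,0]>172))&(hsv[...,1]>130)
m=red.copy(); m[:195]=0;m[225:]=0;m[:,:190]=0;m[:,240:]=0
print('paddle',m.sum(),np.nanmean(W[m],0),np.nanmin(W[m],0),np.nanmax(W[m],0), cv2.minAreaRect(np.argwhere(m)[:,::-1].astype(np.float32)))
# tray: rim points
def rect(name,reg,zlo,zhi):
    v0,v1,u0,u1=reg; S=W[v0:v1,u0:u1].reshape(-1,3); S=S[(S[:,2]>zlo)&(S[:,2]<zhi)]
    q=cv2.minAreaRect((S[:,:2]*1000).astype(np.float32)); print(name,len(S),q,S[:,2].mean().round(4))
rect('tray rim',(165,225,250,312),.035,.06)
rect('tray all',(165,225,250,312),.012,.06)
rect('disp lane',(160,202,170,245),.09,.18)
rect('disp all',(160,202,170,245),.03,.2)
print('counter z',np.nanmedian(W[215:235,270:285,2]))
for n,u,v in(('lid',311,257),('jar',176,245),('lemon',368,238),('g1',228,249),('g2',265,259),('spice',192,136),('t1',229,184),('t2',210,184),('t3',190,184)): print(n,W[v,u])
```

```text
paddle 218 [0.49390067 0.10255774 0.17061306] [0.47477816 0.07665853 0.15918445] [0.51323933 0.12652917 0.18277028] ((211.5, 207.0), (12.0, 17.0), 90.0)
tray rim 128 ((551.080810546875, -119.5630111694336), (122.21664428710938, 138.44424438476562), 80.28754425048828) 0.0459
tray all 192 ((551.080810546875, -119.5630111694336), (122.21664428710938, 138.44424438476562), 80.28754425048828) 0.0386
disp lane 1891 ((565.59326171875, 126.91243743896484), (110.15341186523438, 197.03482055664062), 3.4138214588165283) 0.1394
disp all 1932 ((565.5953369140625, 126.87805938720703), (110.15341186523438, 197.10372924804688), 3.4138214588165283) 0.1381
counter z 0.0014624806249635715
lid [ 0.3416869  -0.22407776  0.00613584]
jar [0.37224395 0.22383959 0.08399146]
lemon [ 0.41288059 -0.40673448  0.04925925]
g1 [0.36308056 0.05692289 0.05808598]
g2 [ 0.33417255 -0.06628358  0.05824226]
spice [0.71898319 0.17638593 0.14451116]
t1 [0.56998978 0.05396245 0.13699678]
t2 [0.56700956 0.11221657 0.14779932]
t3 [0.56334871 0.17143259 0.16387942]
```

View pics/crop0.png

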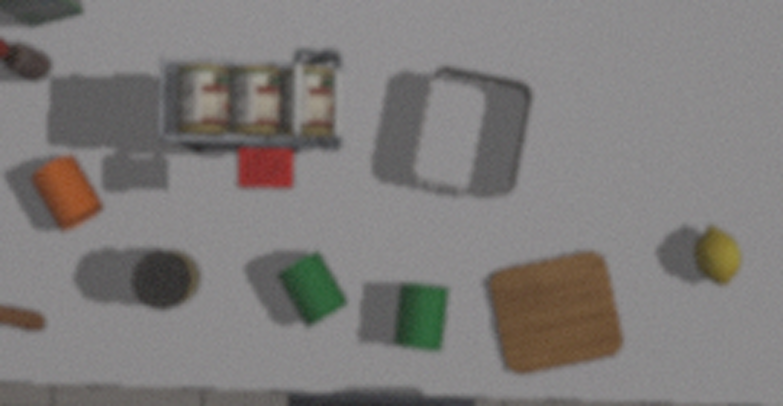

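The crop confirms the choices: pale tins in the lane, a red paddle beside it, and the grey open tray turned about 10° to the right. The tray rim fits at 122 x 138 mm, against 123 x 139 given. Next I refine the dispenser origin from the tin cylinders and the lane.

Run:
```python
from h import *
from scipy.optimize import least_squares
for n in('top','side'):
    c=load(n); W=cloud(c).reshape(-1,3)
    # yaw from lane: points in dispenser box
    th=np.radians(3.4); u=np.array([-np.sin(th),np.cos(th)]); v=np.array([-np.cos(th),-np.sin(th)])
    O=np.array([.5705,.071]); d=W[:,:2]-O; s=d@u; t=d@v; z=W[:,2]
    # tins: known z & x: fit common shift
    cs=[(-.004,.112),(.053,.122),(.110,.132)]
    for sx,zz in cs:
        m=(abs(t)<.028)&(abs(s-sx)<.022)&(z>zz+.012)&(z<zz+.035)
        if m.sum()<8: print(n,'few',m.sum());continue
        q=least_squares(lambda p:np.hypot(s[m]-p[0],z[m]-p[1])-.0285,[sx,zz],loss='soft_l1',f_scale=.002).x
        print(n,'tin',sx,zz,m.sum(),(q-np.array([sx,zz])).round(4))
    m=(z>.14)&(z<.175)&(s>.13)&(s<.18)&(abs(t)<.06)
    if m.sum(): print('back wall s',np.percentile(s[m],[5,50,95]).round(4),'t',np.percentile(t[m],[2,98]).round(4),m.sum())
    m=(z>.05)&(z<.12)&(s<-.01)&(s>-.06)&(abs(t)<.06)
    if m.sum(): print('lip s',np.percentile(s[m],[2,50]).round(4),'t',np.percentile(t[m],[2,98]).round(4),m.sum())
    im=c['image'].reshape(-1,3).astype(int); m=(im[:,2]>im[:,1]+60)&(im[:,2]>im[:,0]+60)&(z>.14)&(z<.2)&(abs(s-.033)<.05)&(abs(t-.076)<.04)
    print('paddle',m.sum(),np.median(s[m]),np.median(t[m]),np.median(z[m]),'s',np.percentile(s[m],[2,98]),'t',np.percentile(t[m],[2,98]))
    for a,b in((0,.03),(.03,.06),(.06,.09),(.09,.12)):
        m=(s>a)&(s<b)&(z>.1)&(t<-.03)&(t>-.07); print('far side t',a,np.percentile(t[m],[3]) if m.sum() else None,end=' ')
    print()
    m=(z>.03)&(z<.06)&(W[:,0]>.45)&(W[:,0]<.65)&(W[:,1]>-.22)&(W[:,1]<-.03)
    print('tray',m.sum(),cv2.minAreaRect((W[m,:2]*1000).astype(np.float32)))
```

```text
top tin -0.004 0.112 187 [-0.0009 -0.    ]
top tin 0.053 0.122 249 [-0.001   0.0002]
top tin 0.11 0.132 246 [-0.0014 -0.0003]
back wall s [0.1317 0.145  0.1511] t [-0.0456  0.0367] 74
lip s [-0.042  -0.0351] t [-0.0434  0.0456] 91
paddle 222 0.03594396480484566 0.07460735395439747 0.17069888114342432 s [0.00999343 0.05951034] t [0.05620441 0.09281625]
far side t 0 [-0.05026716] far side t 0.03 [-0.0450224] far side t 0.06 [-0.04539033] far side t 0.09 [-0.04792724] 
tray 146 ((551.080810546875, -119.5630111694336), (122.21664428710938, 138.44424438476562), 80.28754425048828)
side tin -0.004 0.112 58 [-0.0006  0.0013]
side tin 0.053 0.122 100 [-0.0011  0.0013]
side tin 0.11 0.132 126 [-0.0024  0.001 ]
back wall s [0.1441 0.1494 0.1553] t [-0.0484  0.0358] 176
lip s [-0.0376 -0.0195] t [0.026  0.0462] 43
paddle 63 0.048825654694805196 0.07999957559705186 0.17621661917766443 s [0.00979379 0.0674083 ] t [0.06037696 0.09466642]
far side t 0 [-0.05204482] far side t 0.03 [-0.03950726] far side t 0.06 [-0.04020201] far side t 0.09 [-0.04049499] 
tray 311 ((551.8611450195312, -121.6412353515625), (135.4366455078125, 145.58135986328125), 79.02127838134766)
```

```bash
cat >> h.py <<'E'
from scipy.spatial.transform import Rotation as Ro
O=np.array([.572,.070]); th=np.radians(3.4); U=np.array([-np.sin(th),np.cos(th)]); V=np.array([-np.cos(th),-np.sin(th)])
def d2w(s,t): return O+s*U+t*V
def w2d(p): d=np.array(p)[:2]-O; return d@U,d@V
def T(s): q=s['eef_rot']; return Ro.from_quat([q[1],q[2],q[3],q[0]]).as_matrix()
def plan(s,t,z,jaw=None):  # jaw: 'u' or 'v' axis the jaws open along
    st=r.sense(); R=T(st); p=np.r_[d2w(s,t),z]
    turn=0
    if jaw:
        y=R[:2,1]; g=U if jaw=='u' else V
        a=np.degrees(np.arctan2(y[0]*g[1]-y[1]*g[0],y@g)); a=(a+90)%180-90; turn=-a
    print('shift cm',((p-st['ee_pos'])@R*100).round(2),'turn',round(turn,2),'alt',round(turn-180*np.sign(turn),2),'now d',np.round(w2d(st['ee_pos']),4),st['ee_pos'][2].round(4),'F',st['wrist_force'].round(2),'j7',st['joint_positions'][6].round(2),'clk',st['clock'],st['opening'].round(3))
E
python3 - <<'E'
from h import *
print(T(r.sense()).round(3)); plan(-.127,.155,.20,'u'); plan(-.127,.155,.018,'u'); print(d2w(-.127,.155))
E
```

```text
[[-0.     0.299 -0.954]
 [ 0.001 -0.954 -0.299]
 [-1.    -0.001  0.   ]]Traceback (most recent call last):
  File "<stdin>", line 2, in <module>
  File "h.py", line 24, in plan
    print('shift cm',((p-st['ee_pos'])@R*100).round(2),'turn',round(turn,2),'alt',round(turn-180*np.sign(turn),2),'now d',np.round(w2d(st['ee_pos']),4),st['ee_pos'][2].round(4),'F',st['wrist_force'].round(2),'j7',st['joint_positions'][6].round(2),'clk',st['clock'],st['opening'].round(3))
                                                                                                                                                                                                                                                                         ^^^^^^^^^^^^^^^^^^^
AttributeError: 'float' object has no attribute 'round'
```

```bash
sed -i "s/st\['opening'\].round(3)/round(st['opening'],3)/" h.py
python3 - <<'E'
from h import *
plan(-.127,.155,.20,'u'); plan(-.127,.155,.018,'u'); print(d2w(-.127,.155))
E
```

```text
shift cm [  0.53 -43.46 -38.56] turn 14.01 alt -165.99 now d [-0.6421  0.4239] 0.2049 F [-0.54  0.28 -0.35] j7 -0.05 clk 0.1 0.094
shift cm [ 18.73 -43.44 -38.56] turn 14.01 alt -165.99 now d [-0.6421  0.4239] 0.2049 F [-0.54  0.28 -0.35] j7 -0.05 clk 0.1 0.094
[ 0.42480474 -0.06596895]
```

Request:
servo_tool([
  [0.4,[0,-4,-3.5],2],
  [0.4,[0,-8,-7],4],
  [0.4,[0,-12,-10.5],6],
  [0.4,[0,-16,-14],8],
  [0.4,[0,-20,-17.5],10],
  [0.4,[0,-24,-21],12],
  [0.4,[0,-28,-25],14],
  [0.4,[0,-32,-28.5],14],
  [0.4,[0,-36,-32],14],
  [0.4,[0,-40,-35.5],14],
  [0.4,[0,-43.5,-38.6],14],
  [0.4,[0,-43.5,-38.6],14],
  [0.4,[0,-43.5,-38.6],14],
  [0.4,[0,-43.5,-38.6],14],
  [0.4,[0,-43.5,-38.6],14],
])

```text
clock: 1.6
ee_pos: [0.4247, -0.0667, 0.2053]
eef_rot: [-0.021, -0.707, -0.021, 0.707]
wrist_force: [0.6, 0.1, -0.4]
opening: 0.056
```

Run:
```python
from h import *
plan(-.127,.155,.018,'u')
c=cap('top'); cv2.imwrite('pics/crop1.png',cv2.resize(c['image'][150:290,160:390],None,fx=2.9,fy=2.9))
```

```text
shift cm [18.73 -0.07 -0.02] turn -0.06 alt 179.94 now d [-0.1277  0.1551] 0.2053 F [ 0.56  0.09 -0.36] j7 -1.47 clk 1.6 0.056
```

Request:
servo_tool([
  [0.4,[4,0,0],0],
  [0.4,[8,0,0],0],
  [0.4,[12,0,0],0],
  [0.4,[15,0,0],0],
  [0.4,[17,0,0],0],
  [0.4,[18.5,0,0],0],
  [0.4,[18.5,0,0],0],
  [0.4,[18.5,0,-0.5],0],
  [0.4,[18.5,0,-1],0],
  [0.4,[18.5,0,-1.5],0],
  [0.4,[18.5,0,-2],0],
  [0.4,[18.5,0,-2.5],0],
  [0.4,[18.5,0,-3],0],
  [0.4,[18.5,0,-3.4],0],
  [0.4,[18.5,0,-3.8],0],
  [0.4,[18.5,0,-4.2],0],
  [0.4,[18.5,0,-4.6],0],
  [0.4,[18.5,0,-5],0],
  [0.4,[18.5,0,-5],0],
  [0.4,[18.5,0,-5],0],
])

```text
clock: 3.65
ee_pos: [0.475, -0.0628, 0.0204]
eef_rot: [-0.021, -0.707, -0.021, 0.707]
wrist_force: [-0.2, 0.7, -0.1]
opening: 0.0565
```

```bash
cat >> h.py <<'E'
def tray():
    for n in('top',):
        c=cap(n); W=cloud(c).reshape(-1,3); z=W[:,2]; d=W[:,:2]-O; s=d@U; t=d@V
        m=(z>.035)&(z<.056)&(s<-.0)&(s>-.23)&(t<.09)&(t>-.13)
        q=cv2.minAreaRect((np.c_[s[m],t[m]]*1000).astype(np.float32)); print('tray in disp (mm)',m.sum(),np.round(q[0],1),np.round(q[1],1),round(q[2],1),'s,t ranges',np.percentile(s[m],[1,99]).round(4),np.percentile(t[m],[1,99]).round(4))
    return c
E
python3 - <<'E'
from h import *
plan(-.127,.0775,.018,'u')
c=tray(); cv2.imwrite('pics/crop2.png',cv2.resize(c['image'][150:290,160:390],None,fx=3,fy=3,interpolation=cv2.INTER_CUBIC))
E
```

```text
shift cm [ 0.24  0.02 -2.72] turn 0.01 alt -179.99 now d [-0.1268  0.1047] 0.0204 F [-0.24  0.68 -0.11] j7 -1.69 clk 3.65 0.056
tray in disp (mm) 49 [-122.7   -4.6] [213.5  48.8] 26.0 s,t ranges [-0.2278 -0.0745] [-0.0483  0.0286]
```

View pics/crop2.png

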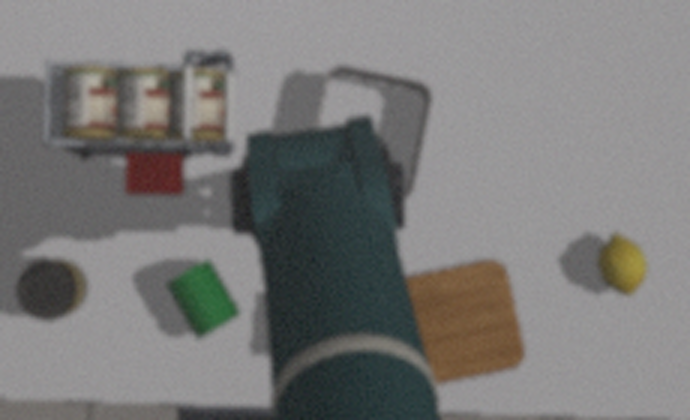

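The arm hides the near side of the tray, whose far edge is at about (430,95). The fingers have only just reached it. I'll push on, then back off and look.

Request:
servo_tool([
  [0.4,[0,0,-0.3],0],
  [0.4,[0,0,-0.6],0],
  [0.4,[0,0,-0.9],0],
  [0.4,[0,0,-1.2],0],
  [0.4,[0,0,-1.5],0],
  [0.4,[0,0,-1.8],0],
  [0.4,[0,0,-2.1],0],
  [0.4,[0,0,-2.4],0],
  [0.4,[0,0,-2.7],0],
  [0.4,[0,0,-2.7],0],
  [0.4,[0,0,0],0],
  [0.4,[0,0,3],0],
  [0.4,[-5,0,3],0],
  [0.4,[-10,0,3],0],
  [0.4,[-13,-2,3],0],
  [0.4,[-13,5,3],0],
  [0.4,[-13,10,3],0],
  [0.4,[-13,15,3],0],
  [0.4,[-13,20,3],0],
  [0.4,[-13,20,3],0],
])

```text
clock: 5.7
ee_pos: [0.4562, -0.2691, 0.1504]
eef_rot: [0.02, 0.707, 0.019, -0.707]
wrist_force: [-0.0, 0.6, 0.3]
opening: 0.0566
```

Run:
```python
from h import *
plan(-.23,0,.15,'v')
c=tray(); cv2.imwrite('pics/crop3.png',cv2.resize(c['image'][150:290,160:390],None,fx=3,fy=3,interpolation=cv2.INTER_CUBIC))
```

```text
shift cm [  0.02 -10.22 -13.52] turn 89.75 alt -90.25 now d [-0.3316  0.1357] 0.1504 F [-0.04  0.56  0.27] j7 -1.15 clk 5.7 0.057
tray in disp (mm) 85 [-192.3    4.2] [138.  118.1] 70.6 s,t ranges [-0.2275 -0.1215] [-0.074   0.0833]
```

View pics/crop3.png

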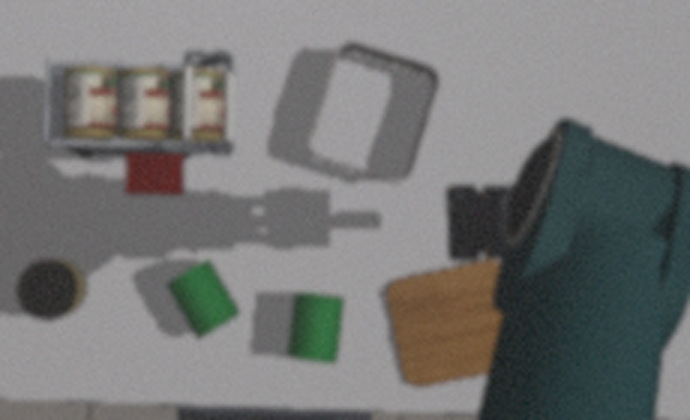

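The tray turned further the wrong way: its right wall now runs (437,75) to (410,180). The cause is my offset. I measured the tray relative to tray_place but commanded the fingers relative to the dispenser, so they pushed 62 mm off centre. I'll re-measure with the arm clear.

```bash
cat >> h.py <<'E'
def tray():
    c=cap('top'); W=cloud(c); d=W[...,:2]-O; s=d@U; t=d@V; z=W[...,2]
    m=((z>.03)&(z<.056)&(s<-.0)&(s>-.30)&(t<.12)&(t>-.16)).astype(np.uint8)
    k=cv2.morphologyEx(m,cv2.MORPH_CLOSE,np.ones((9,9)))
    n,l,st,_=cv2.connectedComponentsWithStats(k); 
    i=1+np.argmax(st[1:,4]); m=(l==i)&(m>0)
    q=cv2.minAreaRect((np.c_[s[m],t[m]]*1000).astype(np.float32)); print('tray in disp (mm)',m.sum(),np.round(q[0],1),np.round(q[1],1),round(q[2],1),st[i])
    return c
E
python3 - <<'E'
from h import *
c=tray(); plan(-.19,.16,.15,'u')
E
```

```text
tray in disp (mm) 108 [-194.6    4.4] [138.7 122.7] 70.8 [270 163  37  47 127]
shift cm [ 1.000e-02 -1.398e+01  2.520e+00] turn -0.24 alt 179.76 now d [-0.3299  0.1354] 0.1501 F [-0.47 -0.01 -0.19] j7 -1.16 clk 5.8 0.056
```

Request:
servo_tool([
  [0.45,[0,1,-2],-8.5],
  [0.45,[0,1,-4],-17],
  [0.45,[0,0,-6],-25.5],
  [0.45,[0,-1,-8],-34],
  [0.45,[0,-2,-10],-42.5],
  [0.45,[0,-2,-12],-51],
  [0.45,[0,-2,-13.5],-59.5],
  [0.45,[0,-2,-13.5],-68],
  [0.45,[0,-2,-13.5],-76.5],
  [0.45,[0,-2,-13.5],-85],
  [0.45,[0,-2,-13.5],-90.2],
  [0.45,[0,-2,-13.5],-90.2],
  [0.45,[0,-2,-13.5],-90.2],
])

```text
clock: 7.1
ee_pos: [0.5906, -0.2357, 0.1505]
eef_rot: [0.515, 0.485, 0.515, -0.485]
wrist_force: [-0.1, 0.8, 0.4]
opening: 0.0517
```

Run:
```python
from h import *
plan(-.305,.002,.018,'v');plan(-.205,.002,.018,'v')
```

```text
shift cm [13.25 -0.25 -0.12] turn 0.07 alt -179.93 now d [-0.3062 -0.0005] 0.1505 F [-0.06  0.81  0.39] j7 0.1 clk 7.1 0.052
shift cm [ 13.25  -0.24 -10.12] turn 0.07 alt -179.93 now d [-0.3062 -0.0005] 0.1505 F [-0.06  0.81  0.39] j7 0.1 clk 7.1 0.052
```

Request:
servo_tool([
  [0.45,[4,0,0],0],
  [0.45,[8,0,0],0],
  [0.45,[11,0,0],0],
  [0.45,[13.1,0,0],0],
  [0.45,[13.1,0,0],0],
  [0.45,[13.1,0,-0.5],0],
  [0.45,[13.1,0,-1],0],
  [0.45,[13.1,0,-1.5],0],
  [0.45,[13.1,0,-2],0],
  [0.45,[13.1,0,-2.4],0],
  [0.45,[13.1,0,-2.8],0],
  [0.45,[13.1,0,-3.2],0],
  [0.45,[13.1,0,-3.6],0],
  [0.45,[13.1,0,-4],0],
  [0.45,[13.1,0,-4.4],0],
  [0.45,[13.1,0,-4.8],0],
  [0.45,[13.1,0,-5.2],0],
  [0.45,[13.1,0,-5.6],0],
  [0.45,[13.1,0,-6],0],
  [0.45,[13.1,0,-6],0],
])

```text
clock: 9.1
ee_pos: [0.5867, -0.1755, 0.0194]
eef_rot: [0.516, 0.484, 0.516, -0.484]
wrist_force: [-0.2, 0.5, 0.2]
opening: 0.0517
```

Run:
```python
from h import *
plan(-.205,.002,.018,'v')
c=tray(); cv2.imwrite('pics/crop4.png',cv2.resize(c['image'][150:290,160:390],None,fx=3,fy=3,interpolation=cv2.INTER_CUBIC))
```

```text
shift cm [ 0.14 -0.2  -4.1 ] turn 0.25 alt -179.75 now d [-2.46e-01 -2.00e-04] 0.0194 F [-0.24  0.47  0.19] j7 -0.07 clk 9.1 0.052
tray in disp (mm) 37 [-158.1  -50.8] [82.7 14.4] 2.8 [261 169  25   6  41]
```

View pics/crop4.png

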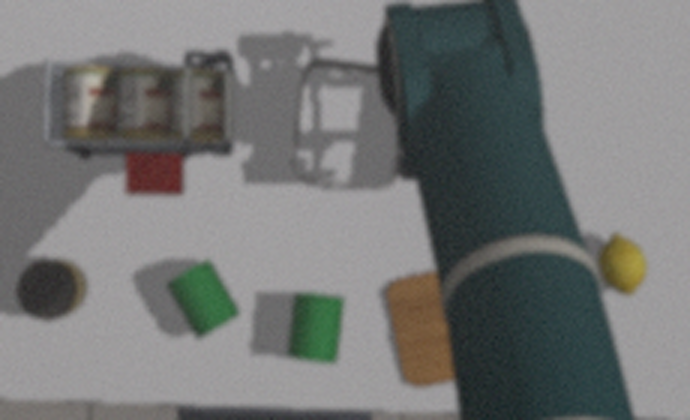

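The tray is now square, with its left wall at (298,65)-(300,180). It looks about 10 mm toward the robot side. I'll push on to just short of the plate, then measure unobstructed.

Request:
servo_tool([
  [0.45,[0,0,-0.4],0],
  [0.45,[0,0,-0.9],0],
  [0.45,[0,0,-1.4],0],
  [0.45,[0,0,-1.9],0],
  [0.45,[0,0,-2.4],0],
  [0.45,[0,0,-2.9],0],
  [0.45,[0,0,-3.4],0],
  [0.45,[0,0,-3.9],0],
  [0.45,[0,0,-4.4],0],
  [0.45,[0,0,-4.9],0],
  [0.45,[0,0,-5.4],0],
  [0.45,[0,0,-5.9],0],
  [0.45,[0,0,-6.3],0],
  [0.45,[0,0,-6.7],0],
  [0.45,[0,0,-7],0],
  [0.45,[0,0,-7.2],0],
  [0.45,[0,0,-5],0],
  [0.45,[0,0,-1],0],
  [0.45,[0,0,3],0],
  [0.45,[0,0,4],0],
])

```text
clock: 11.15
ee_pos: [0.5887, -0.2215, 0.0191]
eef_rot: [0.515, 0.485, 0.514, -0.486]
wrist_force: [-0.2, -0.9, -0.8]
opening: 0.0518
```

Run:
```python
from h import *
c=tray();plan(-.205,.002,.018,'v');
```

```text
tray in disp (mm) 103 [-103.6   25.9] [133.1 119.4] 88.7 [240 174  36  40 104]
shift cm [ 0.1  -0.17 -8.64] turn -0.08 alt 179.92 now d [-0.2914  0.0004] 0.0191 F [-0.67 -2.8   0.29] j7 -0.01 clk 11.2 0.052
```

Request:
servo_tool([
  [1,[-4,0,0],0],
  [1,[-8,0,0],0],
  [1,[-12,0,0],0],
  [1,[-12,-3,-4],0],
  [1,[-12,-6,-8],0],
  [1,[-12,-9,-12],0],
  [1,[-12,-12,-16],0],
  [1,[-12,-13.3,-18.7],0],
  [1,[-12,-13.3,-18.7],0],
  [1,[-8,-13.3,-18.7],0],
  [1,[-4,-13.3,-18.7],0],
  [1,[0,-13.3,-18.7],0],
  [1,[0,-13.3,-18.7],0],
  [1,[0,-13.3,-18.7],0],
])

```text
clock: 12.6
ee_pos: [0.4449, -0.0372, 0.0201]
eef_rot: [0.515, 0.484, 0.516, -0.484]
wrist_force: [0.2, -0.4, 0.6]
opening: 0.0005
```

Run:
```python
from h import *
plan(-.1036,.082,.018,'v');
```

```text
shift cm [0.2  5.12 0.43] turn 0.27 alt -179.73 now d [-0.0995  0.1333] 0.0201 F [ 0.24 -0.44  0.58] j7 -0.36 clk 12.6 0.001
```

Request:
servo_tool([
  [1,[0,0.5,0.4],0],
  [1,[0,1,0.4],0],
  [1,[0,1.5,0.4],0],
  [1,[0,2,0.4],0],
  [1,[0,2.4,0.4],0],
  [1,[0,2.8,0.4],0],
  [1,[0,3.2,0.4],0],
  [1,[0,3.6,0.4],0],
  [1,[0,4,0.4],0],
  [1,[0,4.4,0.4],0],
  [1,[0,4.8,0.4],0],
  [1,[0,5,0.4],0],
  [1,[0,5,0.4],0],
  [1,[0,3,0.4],0],
  [1,[0,-1,0.4],0],
  [1,[-4,-4,1],0],
  [1,[-8,-7,1],0],
  [1,[-12,-10,1],0],
  [1,[-12,-13,1],0],
  [1,[-12,-13,1],0],
])

```text
clock: 14.6
ee_pos: [0.3132, -0.0576, 0.1408]
eef_rot: [0.517, 0.483, 0.513, -0.486]
wrist_force: [0.3, -0.2, -0.7]
opening: 0.0004
```

Run:
```python
from h import *
c=tray();plan(-.20,.0,.14,'v'); cv2.imwrite('pics/crop5.png',cv2.resize(c['image'][150:290,160:390],None,fx=3,fy=3,interpolation=cv2.INTER_CUBIC))
```

```text
tray in disp (mm) 105 [-101.     0.6] [136.2 119.6] 88.8 [239 166  36  41 109]
shift cm [ 0.14 26.41  8.83] turn 0.09 alt -179.91 now d [-0.1121  0.2642] 0.1404 F [ 0.16 -0.9  -0.15] j7 0.21 clk 14.65 0.001
```

View pics/crop5.png

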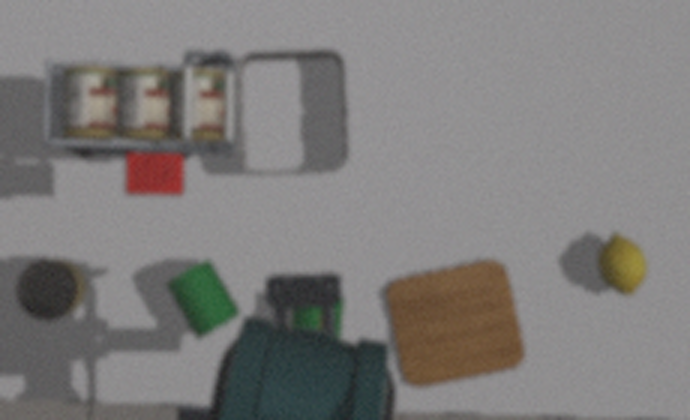

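The tray is square (1.2°) and centred (t=0.6 mm), with its right wall at (347,60)-(345,170). It is 38 mm short of its place, so I push it home with two fingers.

Request:
servo_tool([
  [0.4,[0,2,4],0],
  [0.4,[0,6,8.8],0],
  [0.4,[0,10,8.8],0],
  [0.4,[0,14,8.8],0],
  [0.4,[0,18,8.8],0],
  [0.4,[0,22,8.8],0],
  [0.4,[0,26.4,8.8],0],
  [0.4,[0,26.4,8.8],0],
  [0.4,[4,26.4,8.8],0],
  [0.4,[8,26.4,8.8],0],
  [0.4,[12,26.4,8.8],0],
  [0.4,[12.2,26.4,8.8],0],
  [0.4,[12.2,26.4,8.8],0],
  [0.4,[12.2,26.4,8.8],0],
])

```text
clock: 16.05
ee_pos: [0.5859, -0.1273, 0.0191]
eef_rot: [0.516, 0.484, 0.515, -0.484]
wrist_force: [0.6, -0.0, 0.2]
opening: 0.0561
```

Run:
```python
from h import *
plan(-.133,.0,.018,'v')
```

```text
shift cm [ 0.11 -0.19 -6.48] turn 0.21 alt -179.79 now d [-0.1978 -0.0021] 0.0191 F [ 0.63 -0.02  0.15] j7 -0.2 clk 16.05 0.056
```

Request:
servo_tool([
  [0.4,[0,-0.2,-0.5],0],
  [0.4,[0,-0.2,-1],0],
  [0.4,[0,-0.2,-1.5],0],
  [0.4,[0,-0.2,-2],0],
  [0.4,[0,-0.2,-2.4],0],
  [0.4,[0,-0.2,-2.8],0],
  [0.4,[0,-0.2,-3.2],0],
  [0.4,[0,-0.2,-3.6],0],
  [0.4,[0,-0.2,-4],0],
  [0.4,[0,-0.2,-4.4],0],
  [0.4,[0,-0.2,-4.8],0],
  [0.4,[0,-0.2,-5.1],0],
  [0.4,[0,-0.2,-5.4],0],
  [0.4,[0,-0.2,-5.6],0],
  [0.4,[0,-0.2,-5.8],0],
  [0.4,[0,-0.2,-6],0],
  [0.4,[0,-0.2,-6.2],0],
  [0.4,[0,-0.2,-6.2],0],
])

```text
clock: 17.85
ee_pos: [0.5788, -0.0652, 0.0174]
eef_rot: [0.515, 0.484, 0.516, -0.484]
wrist_force: [0.2, -0.4, -0.3]
opening: 0.0562
```

Request:
servo_tool([
  [0.4,[0,0,-0.1],0],
  [0.4,[0,0,-0.2],0],
  [0.4,[0,0,-0.3],0],
  [0.4,[0,0,-0.3],0],
])

```text
clock: 18.25
ee_pos: [0.5785, -0.063, 0.0174]
eef_rot: [0.515, 0.484, 0.515, -0.484]
wrist_force: [-1.2, -2.7, 0.4]
opening: 0.0567
```

Request:
servo_tool([
  [0.4,[0,0,-0.1],0],
  [0.4,[0,0,-0.2],0],
  [0.4,[0,0,-0.2],0],
])

```text
clock: 18.55
ee_pos: [0.5783, -0.0628, 0.0174]
eef_rot: [0.515, 0.484, 0.515, -0.485]
wrist_force: [-1.5, -12.2, 1.9]
opening: 0.0564
```

Run:
```python
from h import *
plan(-.133,.0,.018,'v')
```

```text
shift cm [-0.06  0.16  0.01] turn 0.11 alt -179.89 now d [-0.1329  0.0016] 0.0174 F [ -1.51 -12.16   1.87] j7 -0.32 clk 18.55 0.056
```

Contact at 12 N, at the predicted position. I'll back off, lift and check.

Request:
servo_tool([
  [0.4,[0,0,0.5],0],
  [0.4,[0,0,3],0],
  [0.4,[-1,0,6],0],
  [1,[-6,0,9],0],
  [1,[-11,0,11],0],
  [1,[-16,0,11],0],
  [1,[-21,0,11],0],
  [1,[-22,0,11],0],
  [1,[-22,0,11],0],
])

```text
clock: 19.45
ee_pos: [0.5868, -0.1703, 0.2408]
eef_rot: [0.517, 0.485, 0.514, -0.483]
wrist_force: [1.1, -0.2, -0.4]
opening: 0.0118
```

Run:
```python
from h import *
c=tray();plan(.035,.08,.235,'u'); cv2.imwrite('pics/crop6.png',cv2.resize(c['image'][150:290,160:390],None,fx=3,fy=3,interpolation=cv2.INTER_CUBIC))
```

```text
tray in disp (mm) 36 [-77.7 -63.7] [12.  89.8] 80.4 [236 167  27   5  39]
shift cm [  0.32  -7.86 -27.6 ] turn -89.78 alt 90.22 now d [-0.2407  0.0003] 0.2385 F [-0.12 -0.46 -1.12] j7 0.03 clk 19.5 0.008
```

View pics/crop6.png

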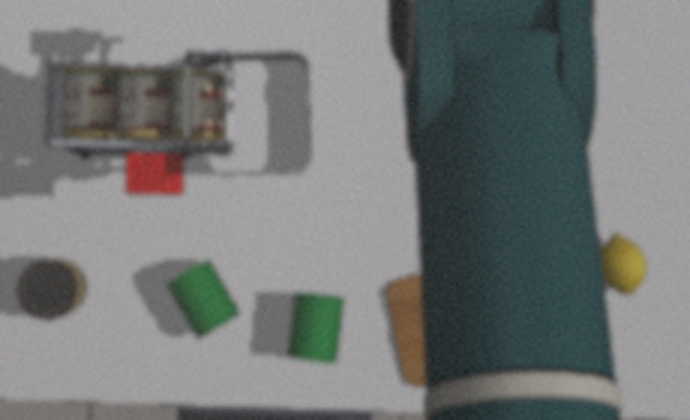

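The tray now sits under the lip with its right wall at (310,70)-(305,170), 38 mm further in. Next, move above the paddle.

Request:
servo_tool([
  [1,[0,-4,0],-8],
  [1,[0,-8,-2],-16],
  [1,[0,-8,-6],-24],
  [1,[0,-8,-10],-32],
  [1,[0,-8,-14],-40],
  [1,[0,-8,-18],-48],
  [1,[0,-8,-22],-56],
  [1,[0,-8,-25],-64],
  [1,[0,-7.9,-27.6],-72],
  [1,[0,-7.9,-27.6],-80],
  [1,[0,-7.9,-27.6],-88],
  [1,[0,-7.9,-27.6],-89.8],
  [1,[0,-7.9,-27.6],-89.8],
  [1,[0,-7.9,-27.6],-89.8],
])

```text
clock: 20.9
ee_pos: [0.489, 0.0999, 0.2371]
eef_rot: [0.707, -0.02, 0.707, 0.02]
wrist_force: [0.0, -0.4, -0.2]
opening: 0.0001
```

Run:
```python
from h import *
plan(.035,.08,.18,'u'); plan(.035,.08,.134,'u')
```

```text
shift cm [5.71 0.03 0.11] turn -0.19 alt 179.81 now d [0.0347 0.0811] 0.2371 F [ 0.04 -0.36 -0.17] j7 1.03 clk 20.9 0.0
shift cm [10.31  0.03  0.11] turn -0.19 alt 179.81 now d [0.0347 0.0811] 0.2371 F [ 0.04 -0.36 -0.17] j7 1.03 clk 20.9 0.0
```

Request:
servo_tool([
  [1,[3,0,0],0],
  [1,[4.5,0,0],0],
  [1,[5.5,0,0],0],
  [1,[6.3,0,0],0],
  [1,[7.1,0,0],0],
  [1,[7.9,0,0],0],
  [1,[8.6,0,0],0],
  [1,[9.2,0,0],0],
  [1,[9.6,0,0],0],
  [1,[9.8,0,0],0],
  [1,[9.8,0,0],0],
])

```text
clock: 22.0
ee_pos: [0.4893, 0.1001, 0.1394]
eef_rot: [0.707, -0.021, 0.707, 0.021]
wrist_force: [0.8, 0.9, 3.6]
opening: 0.0004
```

Request:
servo_tool([
  [1,[0.2,0,0],0],
  [1,[0.3,0,0],0],
  [1,[0.3,0,0],0],
])

```text
clock: 22.3
ee_pos: [0.4895, 0.0999, 0.1367]
eef_rot: [0.707, -0.021, 0.707, 0.021]
wrist_force: [-0.5, -0.9, 10.2]
opening: 0.0003
```

Run:
```python
from h import *
c=cap('side'); cv2.imwrite('pics/side1.png',cv2.resize(c['image'][170:280,150:320],None,fx=4.5,fy=4.5,interpolation=cv2.INTER_CUBIC)); plan(.035,.08,.134)
```

```text
shift cm [0.28 0.02 0.06] turn 0 alt 0 now d [0.0348 0.0806] 0.1368 F [-0.82 -0.07  8.98] j7 0.91 clk 22.35 0.0
```

View pics/side1.png

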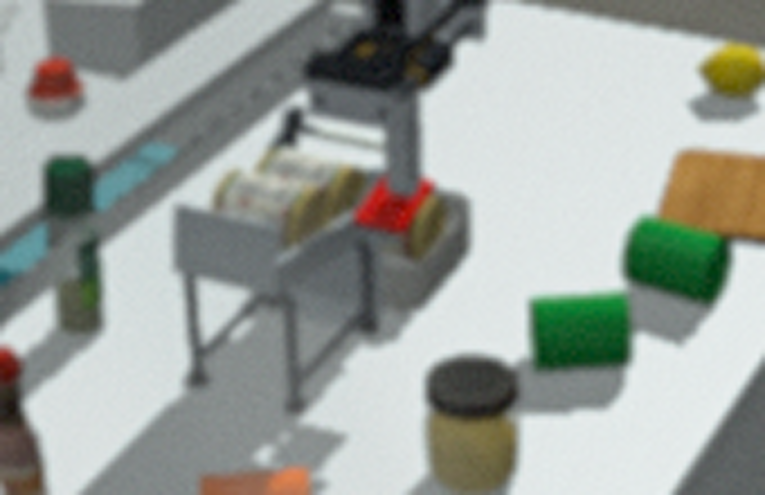

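The stop is reached (10 N), the gate is up, the front tin is at the tray (425,222), and two tins are held in the lane (270,200). I'll wait a moment, then let the paddle up.

Request:
servo_tool([
  [1,[0,0,0],0],
  [1,[0,0,0],0],
  [1,[0,0,0],0],
  [1,[0,0,0],0],
  [1,[0,0,0],0],
  [1,[0,0,0],0],
  [1,[0,0,0],0],
  [1,[0,0,0],0],
])

```text
clock: 23.15
ee_pos: [0.4894, 0.0999, 0.1368]
eef_rot: [0.707, -0.021, 0.707, 0.021]
wrist_force: [-0.3, -0.5, 9.4]
opening: 0.0001
```

```bash
cat > chk.py <<'E'
from h import *
for n in('top','side'):
    c=cap(n); W=cloud(c); d=W[...,:2]-O; s=d@U; t=d@V; z=W[...,2]
    m=(abs(t)<.05)&(s>-.12)&(s<-.005)&(z>.01)&(z<.075)
    im=c['image']; print(n,m.sum(),'tray region z pct',np.percentile(z[m],[5,50,95]).round(3))
    H,xe=np.histogram(s[(abs(t)<.03)&(z>.01)&(z<.2)&(s>-.14)&(s<.16)],bins=np.arange(-.14,.161,.01)); 
    print([(round(a,2),float(np.max(z[(abs(t)<.025)&(s>=a)&(s<a+.01)],initial=0).round(3))) for a in np.arange(-.14,.16,.01)])
cv2.imwrite('pics/%s.png'%__import__('sys').argv[1],np.hstack([cv2.resize(load('top')['image'][150:260,170:290],(480,440),interpolation=cv2.INTER_CUBIC),cv2.resize(load('side')['image'][180:270,180:245],(318,440),interpolation=cv2.INTER_CUBIC)]))
plan(.035,.08,.134)
E
python3 chk.py a
```

```text
top 456 tray region z pct [0.042 0.057 0.071]
[(np.float64(-0.14), 0.006), (np.float64(-0.13), 0.049), (np.float64(-0.12), 0.009), (np.float64(-0.11), 0.006), (np.float64(-0.1), 0.055), (np.float64(-0.09), 0.062), (np.float64(-0.08), 0.064), (np.float64(-0.07), 0.062), (np.float64(-0.06), 0.133), (np.float64(-0.05), 0.133), (np.float64(-0.04), 0.005), (np.float64(-0.03), 0.067), (np.float64(-0.02), 0.073), (np.float64(-0.01), 0.476), (np.float64(0.0), 0.496), (np.float64(0.01), 0.513), (np.float64(0.02), 0.511), (np.float64(0.03), 0.504), (np.float64(0.04), 0.141), (np.float64(0.05), 0.0), (np.float64(0.06), 0.0), (np.float64(0.07), 0.0), (np.float64(0.08), 0.0), (np.float64(0.09), 0.0), (np.float64(0.1), 0.0), (np.float64(0.11), 0.0), (np.float64(0.12), 0.0), (np.float64(0.13), 0.11), (np.float64(0.14), 0.167), (np.float64(0.15), 0.116), (np.float64(0.16), 0.0)]
side 120 tray region z pct [0.016 0.036 0.059]
[(np.float64(-0.14), 0.0), (np.float64(-0.13), 0.0), (np.float64(-0.12), 0.0), (np.float64(-0.11), 0.0), (np.float64(-0.1), 0.0), (np.float64(-0.09), 0.0), (np.float64(-0.08), 0.0), (np.float64(-0.07), 0.0), (np.float64(-0.06), 0.129), (np.float64(-0.05), 0.131), (np.float64(-0.04), 0.13), (np.float64(-0.03), 0.057), (np.float64(-0.02), 0.0), (np.float64(-0.01), 0.135), (np.float64(0.0), 0.136), (np.float64(0.01), 0.515), (np.float64(0.02), 0.513), (np.float64(0.03), 0.505), (np.float64(0.04), 0.494), (np.float64(0.05), 0.146), (np.float64(0.06), 0.008), (np.float64(0.07), 0.156), (np.float64(0.08), 0.16), (np.float64(0.09), 0.162), (np.float64(0.1), 0.162), (np.float64(0.11), 0.157), (np.float64(0.12), 0.132), (np.float64(0.13), 0.005), (np.float64(0.14), 0.165), (np.float64(0.15), 0.166), (np.float64(0.16), 0.132)]
shift cm [0.27 0.03 0.07] turn 0 alt 0 now d [0.0347 0.0807] 0.1367 F [-1.08 -0.15  7.99] j7 0.91 clk 23.25 0.001
```

The tin lies in the tray: its top is at 63 mm, against 61 mm expected. Release.

Request:
servo_tool([
  [1,[-0.7,0,0],0],
  [1,[-1.4,0,0],0],
  [1,[-2.1,0,0],0],
  [1,[-2.8,0,0],0],
  [1,[-3.5,0,0],0],
  [1,[-4.5,0,0],0],
  [1,[-7,0,0],0],
  [1,[-11,0,0],0],
  [1,[-12,0,4],0],
  [1,[-12,0,8],0],
  [1,[-12,0,12],0],
  [1,[-12,0,12],0],
  [1,[-12,0,12],0],
  [1,[-12,0,12],0],
  [1,[-12,0,12],0],
])

```text
clock: 24.75
ee_pos: [0.6084, 0.1071, 0.257]
eef_rot: [0.707, -0.021, 0.707, 0.021]
wrist_force: [1.1, 0.2, 0.7]
opening: 0.0004
```

```bash
python3 chk.py b | cut -c1-60
python3 - <<'E'
from h import *
from scipy.optimize import least_squares
for n in('top','side'):
    c=load(n); W=cloud(c).reshape(-1,3); d=W[:,:2]-O; s=d@U; t=d@V; z=W[:,2]
    for sx,zz in((-.004,.112),(.053,.122),(.110,.132),(-.077,.0325)):
        m=(abs(t)<.028)&(abs(s-sx)<.022)&(z>zz+.012)&(z<zz+.035)
        if m.sum()<8: print(n,sx,'few',m.sum());continue
        q=least_squares(lambda p:np.hypot(s[m]-p[0],z[m]-p[1])-.0285,[sx,zz],loss='soft_l1',f_scale=.002).x; print(n,sx,m.sum(),q.round(4))
    im=c['image'].reshape(-1,3).astype(int); m=(im[:,2]>im[:,1]+60)&(im[:,2]>im[:,0]+60)&(z>.1)&(z<.2)&(abs(s-.033)<.05)&(abs(t-.076)<.04); print('paddle z',np.median(z[m]))
    for a,zr in((-.125,.05),): m=(z>.038)&(z<.054)&(s<-.105)&(s>-.16)&(abs(t)<.05); print('tray front rim s',np.percentile(s[m],[3,97]).round(4) if m.sum() else 0)
E
```

```text
top 153 tray region z pct [0.04  0.054 0.061]
[(np.float64(-0.14), 0.008), (np.float64(-0.13), 0.052), (np
side 156 tray region z pct [0.017 0.041 0.063]
[(np.float64(-0.14), 0.045), (np.float64(-0.13), 0.051), (np
shift cm [ 12.29   0.05 -11.88] turn 0 alt 0 now d [ 0.0346 
top -0.004 few 0
top 0.053 few 0
top 0.11 few 0
top -0.077 124 [-0.0724  0.0303]
paddle z nan
tray front rim s [-0.126  -0.1238]
side -0.004 54 [-0.0042  0.1136]
side 0.053 119 [0.0505 0.1228]
side 0.11 few 0
side -0.077 few 3
paddle z 0.17564521806955954
tray front rim s [-0.1325 -0.1201]
  return _methods._mean(a, axis=axis, dtype=dtype,
  ret = ret.dtype.type(ret / rcount)
```

View pics/b.png

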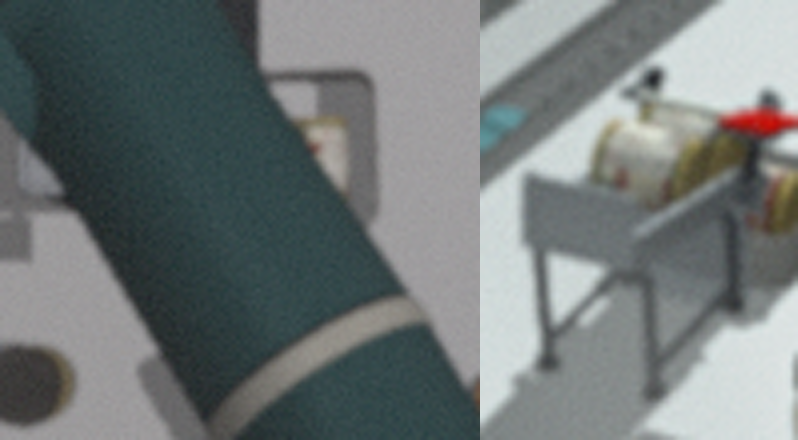

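The paddle is back up at its initial reading and the second and third tins have moved forward. The arm hovers clear at 257 mm over the lane. My retreat went the other way from what I intended, but nothing was near it. Settle for 1.2 s, re-check the tin, and hand in.

Request:
servo_tool([
  [1,[0,0,0],0],
  [1,[-3,0,0],0],
  [1,[-3,0,0],0],
  [1,[-3,0,0],0],
  [1,[-3,0,0],0],
  [1,[-3,0,0],0],
  [1,[-3,0,0],0],
  [1,[-3,0,0],0],
  [1,[-3,0,0],0],
  [1,[-3,0,0],0],
  [1,[-3,0,0],0],
  [1,[-3,0,0],0],
])

```text
clock: 26.05
ee_pos: [0.609, 0.1072, 0.2865]
eef_rot: [0.707, -0.021, 0.707, 0.021]
wrist_force: [-0.6, -0.5, 0.0]
opening: 0.0006
```

Run:
```python
from h import *
from scipy.optimize import least_squares
def fit(n,sx,zz):
    c=cap(n); W=cloud(c).reshape(-1,3); d=W[:,:2]-O; s=d@U; t=d@V; z=W[:,2]
    m=(abs(t)<.028)&(abs(s-sx)<.022)&(z>zz+.012)&(z<zz+.035)
    print(n,c['s']['clock'],m.sum(),least_squares(lambda p:np.hypot(s[m]-p[0],z[m]-p[1])-.0285,[sx,zz],loss='soft_l1',f_scale=.002).x.round(4))
for i in range(3): fit('top',-.075,.0325)
fit('side',-.004,.112);fit('side',.053,.122)
print(r.sense()['wrist_force'])
print(r.sign_off())
```

```text
top 26.05 134 [-0.072   0.0306]
top 26.1 137 [-0.0719  0.0302]
top 26.15 138 [-0.0706  0.0311]
side 26.2 57 [-0.0045  0.1137]
side 26.25 117 [0.0516 0.123 ]
[-0.36793633  0.1483801  -0.6165122 ]
the job is handed in; nothing more can be done
None
```

The job is done and handed in at about 26 s; sign-off gives no verdict, so what follows is from my own measurements. I pushed the tray square, centred and against the front plate, then pressed the paddle to its stop and let it back up.

**Last checks:**
- **Front tin:** it is at rest in the tray. Its middle is about 10 mm in front of the tray's centre, at a height of about 31 mm.
- **Tray:** the front rim is where it should be with the tray in place, to within about 2 mm. It was centred to 1 mm and within 1.2° of square before the final push. I did not re-measure its angle or sideways position after that, because the arm blocked the view.
- **Lane:** the second tin is at x = -4.5 mm and the third at about 51.6 mm, so only one tin left.
- **Paddle:** it is back at its starting height. I read this from the side camera only, because the arm hid it from above.
- **Bystanders:** I saw none disturbed, but I did not measure them at the end.

**What went wrong on the way:**
- My first sideways push was 62 mm off because I mixed up two reference points. It turned the tray further askew, to about 19°.
- The push that squared it then left the tray 26 mm off to the side. One more sideways push corrected that.
- After the press, my retreat went over the lane instead of away from it. The fingers were about 100 mm above the tins and touched nothing.

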